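Stand the casting flasks on their sprue bases

TASK

Four open steel tubes (casting flasks) and four round black rubber bases stand about the jeweller's bench. Stand every tube upright on the base of its own rank in size, smallest on smallest up to largest on largest, sitting flat with the base's cone inside it. Set the tubes down rather than dropping them, and leave the closed tin and the white crucible where they are.

Things in the scene. Friction and masses are not known exactly. Their poses are not given: they have to be found in the camera images.
- flask_small: The smallest casting flask: a loose, bare steel tube standing upright, open at both ends; outer diameter 34 mm, wall 2.5 mm, 45 mm high, about 90 g (varies). Origin at the centre of its lower end, z up the tube; the yaw means nothing (round).
- flask_medium: The second smallest casting flask: a loose, bare steel tube standing upright, open at both ends; outer diameter 44 mm, wall 2.5 mm, 55 mm high, about 140 g (varies). Origin at the centre of its lower end, z up the tube; the yaw means nothing (round).
- flask_large: The second largest casting flask: a loose, bare steel tube standing upright, open at both ends; outer diameter 54 mm, wall 2.5 mm, 65 mm high, about 210 g (varies). Origin at the centre of its lower end, z up the tube; the yaw means nothing (round).
- flask_huge: The largest casting flask: a loose, bare steel tube standing upright, open at both ends; outer diameter 64 mm, wall 2.5 mm, 75 mm high, about 290 g (varies). Origin at the centre of its lower end, z up the tube; the yaw means nothing (round).
- base_small: The smallest sprue base, for the 34 mm flask: a fixed black rubber disc of diameter 54 mm, its flat top 8 mm above the bench, with a blunt cone in the middle, 11 mm across at its foot, rising 12 mm above the disc (top at 20 mm). The flask stands on the flat of the disc, around the cone, with 9 mm of play all round when centred. Origin at the centre of the disc's underside, z up; round.
- base_medium: The second smallest sprue base, for the 44 mm flask: a fixed black rubber disc of diameter 64 mm, its flat top 8 mm above the bench, with a blunt cone in the middle, 21 mm across at its foot, rising 12 mm above the disc (top at 20 mm). The flask stands on the flat of the disc, around the cone, with 9 mm of play all round when centred. Origin at the centre of the disc's underside, z up; round.
- base_large: The second largest sprue base, for the 54 mm flask: a fixed black rubber disc of diameter 74 mm, its flat top 8 mm above the bench, with a blunt cone in the middle, 31 mm across at its foot, rising 12 mm above the disc (top at 20 mm). The flask stands on the flat of the disc, around the cone, with 9 mm of play all round when centred. Origin at the centre of the disc's underside, z up; round.
- base_huge: The largest sprue base, for the 64 mm flask: a fixed black rubber disc of diameter 84 mm, its flat top 8 mm above the bench, with a blunt cone in the middle, 41 mm across at its foot, rising 12 mm above the disc (top at 20 mm). The flask stands on the flat of the disc, around the cone, with 9 mm of play all round when centred. Origin at the centre of the disc's underside, z up; round.
- tin: Bystander: a loose closed round steel tin with a lid, diameter 45 mm, 30 mm high, solid top (not a tube). Origin at the centre of its underside. To be left alone.
- crucible: Bystander: a small loose white ceramic melting bowl, rim diameter 48 mm, 26 mm high. Origin at the centre of its underside. To be left alone.
Things that resemble listed ones, but are neither listed nor needed, are in the scene too. What is shaped like the flask_large but green or orange is not meant. Leave any red look-alike of the flask_huge alone.

How it is judged:
By the outcome, as a careful person would: the job done as asked, in the order asked, and still so for the second after the job is handed in, with the robot touching nothing.
It also fails if it takes over 99 s, if anything falls off the work surface, if the arm or the gripper's body presses on something with over 40 N, if the wrist force passes 120 N, or if a joint passes its speed limit or range.

ROBOT

A 6-joint arm with a two-finger parallel gripper is mounted at the origin on the work surface. World frame = base frame: x ahead of the robot, y to its left, z up, the work surface at z = 0. Lengths are in mm, angles in rad, forces in N, time in s.
With the tool pointing down it reaches from about 350 to 875 mm from the base axis. Payload 4.2 kg.
Tool frame: the origin (TCP) lies midway between the tips of the shut fingers; the grasp point (between the pads) lies 19 mm behind it (arm.hold_point_z is the distance from the TCP to the grasp point, in mm); z points along the fingers, y is the line along which they close (so a half turn about z gives the same grasp; the last joint's range is limited). The gripper opens to 85 mm and grips with 20 to 120 N. Pads are 22 mm wide; open, the fingers measure 114 mm over their backs; the gripper's body (76 mm by 85 mm) begins 54 mm behind the grasp point. The pads swing forward as they close: fully open they stand 13 mm farther back than shut.
Start: joints at [1.597, 0.385, 0.008, 0, -1.194, -0.259], TCP at [144.158, 608.126, 231.312] pointing down, gripper open.
Joint ranges: [-3.14, 3.14], [-1.21, 2.06], [-1.07, 1.41], [-3.16, 2.05], [-2.99, -0.16], [-3.1, 3.1]. Speed limits (rad/s): [2.79, 2.79, 3.14, 3.14, 3.14, 3.14].

INTERFACE

Orientations are given as a unit quaternion [x, y, z, w].
In Python, from bench import arm, vision gives the robot as it stands. The module is installed in compiled form; this text tells all that it offers.
- The arm moves only by the tool servo_tool, never from a script. Its argument "plan" is a list of rows, each a list of 7 numbers: the shift along the world's x, y, z each as a share of 300 mm, from -1 to 1, then the turn, a rotation vector about the world's x, y, z each as a share of 2 rad, from -1 to 1, then the opening, from 0 (shut) to 1 (fully open). A call has 1 to 20 rows; each row shifts and turns the commanded pose from where the row before left it; what a row does not reach is not made up. A row lasts 1/8 s, in which the tool goes at most 62.5 mm and 10.7 degrees, less where a joint would pass 70% of its speed; a pose out of reach is approached as far as the arm can. A call with a number of a shift or a turn outside -1 to 1 is refused whole. A call with a gripper value outside its range is refused whole. The fingers move at their own pace and stop on an object; the grip force is fixed at half the most. Time passes only in rows, so rows that do not move let the fingers close. It gives the time, the measured TCP pose, the force, the opening and the grip force at its end, in the units of the state.
- arm.read_state(): the state, without advancing time (a new reading comes with each control period).
- vision.get_image(name): name is "side" or "top" or "wrist"; returns a dict with "image" (480x640x3 uint8, red, green, blue), "z_map" (480x640 float32, mm along the optical axis (not along the pixel's ray), 0 where there is no reading), "K" (3x3 intrinsics, pixels), "world_to_cam" (4x4, takes a point from world to camera coordinates); the wrist camera has in their place "mount" (4x4, takes a point from camera to tool coordinates, whose origin is the TCP and whose axes are the flange's). Camera axes: x right, y down, z forward; pixel columns grow to the right and rows downward; lengths in mm; the calibration is good to about 2 mm. The wrist camera is an equidistant fisheye: a pixel r from the principal point sees the ray r / f radians off the axis. A picture is of the moment at which its call begins: read the wrist's pose just before it.
- arm.job_done(): hands the job in; it is judged then, once.
The state is a dict: "clock": time; "joints": joint angles; "joint_vel": joint speeds; "joint_efforts": joint torques, N m; "position": TCP position; "ee_rot": TCP orientation; "contact_force": force on the tool from outside, world axes, zero at the start; "wrist_torque": the same for the moment, N m; "gripper_width": finger opening in mm; "grasp_force": force on a finger pad.
Only numpy, scipy, OpenCV 4.12 (cv2) and the standard library are available. Lean on these libraries where they do the work, as an engineer would, in place of code of your own. Each camera call takes 0.05 s, during which the arm holds its last target. There are 200 camera calls.

## Working session

There is one attempt and no reset: what is moved stays moved. The work goes in short steps, Python scripts to look and compute and a tool call to move; the robot and the scene stay as the last step left them, time stands still between calls to the robot, and variables do not carry over. Pictures are saved under pics/ and viewed, at most 14 in all, crops included, and the job is handed in when it is done.

Besides the shell and the picture viewer there is one more tool, called after ">>>" by a JSON object that holds its "api" and its "payload", one argument or row to a line. servo_tool: Moves the arm, as the interface text tells. Its arguments: {"type":"object","properties":{"plan":{"type":"array"}},"required":["plan"]}

```bash
mkdir -p pics; cat > h.py <<'E'
import numpy as np, cv2
from bench import arm, vision
def px2w(d,u,v,z=None):
    """pixel -> world; by depth, or on plane z"""
    K=d["K"];T=np.linalg.inv(d["world_to_cam"]);r=np.linalg.inv(K)@[u,v,1]
    if z is None: s=d["z_map"][int(round(v)),int(round(u))]
    else: s=(z-T[2,3])/(T[:3,:3]@r)[2]
    return T[:3,:3]@(r*s)+T[:3,3]
def save(n,im): cv2.imwrite(f"pics/{n}.png",im[:,:,::-1])
E
python3 - <<'E'
from h import *
s=arm.read_state();print(s)
for n in("top","side"):
    d=vision.get_image(n);save(n+"1",d["image"]);np.savez(n+"1.npz",**d)
    print(n,d["K"],d["world_to_cam"])
E
```

```text
{'clock': 0.0, 'joints': array([ 1.59661280e+00,  3.85528738e-01,  6.59750427e-03, -4.95637317e-04,
       -1.19401245e+00, -2.58617776e-01]), 'joint_vel': array([ 0.00130271, -0.00153078, -0.00188344,  0.00145715, -0.00061682,
       -0.0012655 ]), 'joint_efforts': array([ 7.07764684e-04, -3.92293417e+01,  1.88407177e+01,  4.18635070e+00,
       -4.50573396e-03, -5.16657607e-06]), 'position': array([144.02746914, 607.55964686, 230.22780429]), 'ee_rot': array([ 9.93221868e-01, -1.16228715e-01, -7.58299530e-05,  1.09548760e-03]), 'contact_force': array([ 0.2887582 , -0.18381367,  0.0159723 ]), 'wrist_torque': array([ 0.00128761, -0.00579617, -0.03074091]), 'grasp_force': 0.0, 'gripper_width': 85.51294437202097}
top [[611.38622913   0.         315.0509985 ]
 [  0.         611.38622913 234.83424883]
 [  0.           0.           1.        ]] [[ 9.33400562e-02 -9.95634108e-01  5.97936602e-04 -3.81476832e+01]
 [-9.75390789e-01 -9.15627133e-02 -2.00571878e-01  4.88977594e+02]
 [ 1.99750952e-01  1.81381686e-02 -9.79678807e-01  1.27233593e+03]
 [ 0.00000000e+00  0.00000000e+00  0.00000000e+00  1.00000000e+00]]
side [[585.45339048   0.         323.49821305]
 [  0.         585.45339048 239.23242821]
 [  0.           0.           1.        ]] [[ 9.72405885e-01 -2.33165036e-01  7.80139423e-03 -4.76839116e+02]
 [-1.25294242e-01 -5.50158575e-01 -8.25606986e-01  7.97285095e+01]
 [ 1.96794686e-01  8.01847622e-01 -5.64191672e-01  1.17194334e+03]
 [ 0.00000000e+00  0.00000000e+00  0.00000000e+00  1.00000000e+00]]
```

View pics/top1.png

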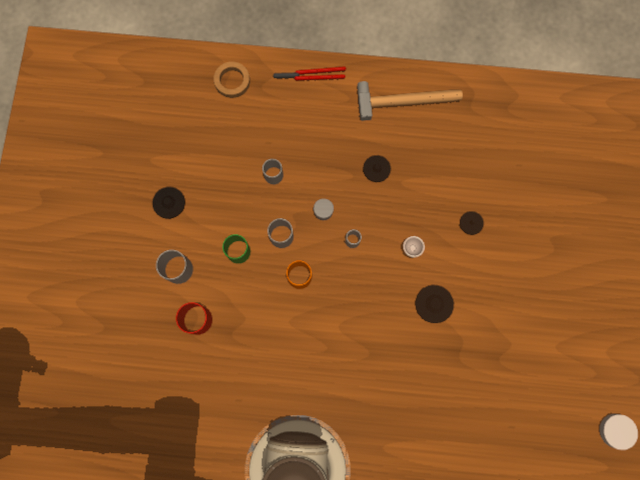

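View pics/side1.png

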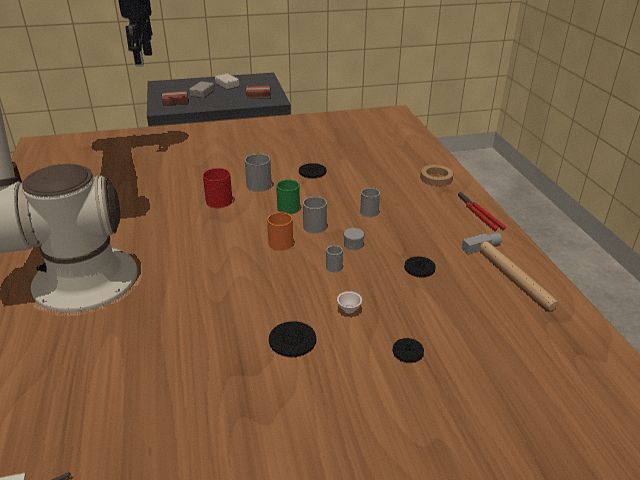

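The top image shows four steel tubes at (173,265), (281,232), (272,170) and (353,238). The bases are at (435,304), (169,203), (377,168) and (471,223). The tin is at (323,209) and the crucible at (413,247). The red, green and orange tubes are look-alikes. Next I measure the tubes and bases and check one enlarged crop.

```bash
python3 - <<'E'
from h import *
d=dict(np.load("top1.npz"));im=d["image"];z=d["z_map"].astype(float)
K=d["K"];T=np.linalg.inv(d["world_to_cam"])
v,u=np.mgrid[:480,:640]
P=np.stack([(u-K[0,2])/K[0,0]*z,(v-K[1,2])/K[1,1]*z,z],-1)@T[:3,:3].T+T[:3,3]
np.save("P.npy",P)
for n,c in dict(A=(173,265),B=(281,232),C=(272,170),D=(353,238),red=(194,318),green=(236,249),orange=(299,274),tin=(323,209),cruc=(413,247)).items():
    m=(np.hypot(u-c[0],v-c[1])<24)&(z>0)
    p=P[m];h=np.percentile(p[:,2],99.5);q=p[p[:,2]>h-5]
    (cx,cy),r=cv2.minEnclosingCircle(q[:,:2].astype(np.float32))
    print(n,"h",round(h,1),"c",round(cx,1),round(cy,1),"D",round(2*r,1),len(q))
g=im.max(-1)
for n,c in dict(a=(435,304),b=(169,203),c=(377,168),d=(471,223)).items():
    m=((np.hypot(u-c[0],v-c[1])<26)&(g<60)).astype(np.uint8)
    k=cv2.findContours(m,0,2)[0];k=max(k,key=cv2.contourArea)
    w=np.array([px2w(d,x,y,8)[:2] for x,y in k[:,0].astype(float)],np.float32)
    (cx,cy),(a,b),_=cv2.fitEllipse(w)
    mm=np.hypot(u-c[0],v-c[1])<8
    print(n,"c",round(cx,1),round(cy,1),"D",round(a,1),round(b,1),"top z",P[mm][:,2].max().round(1))
save("crop1",cv2.resize(im[135:345,140:500],None,fx=2.2,fy=2.2,interpolation=2))
E
```

```text
A h 79.1 c 394.2 301.5 D 65.2 95
B h 69.3 c 490.5 82.9 D 53.8 71
C h 58.6 c 630.7 115.2 D 43.8 55
D h 47.5 c 495.8 -76.0 D 34.0 50
red h 79.2 c 288.8 245.0 D 63.8 90
green h 68.8 c 446.7 174.5 D 54.8 75
orange h 67.8 c 403.6 33.7 D 53.3 86
tin h 35.9 c 556.9 -5.0 D 44.3 168
cruc h 30.8 c 490.0 -209.8 D 47.4 83
a c 370.5 -263.8 D 79.0 79.5 top z 1344.6
b c 542.4 344.8 D 68.9 71.1 top z 26.4
c c 666.1 -116.3 D 59.1 60.3 top z 1344.6
d c 558.7 -336.7 D 48.4 50.5 top z 25.0
```

View pics/crop1.png

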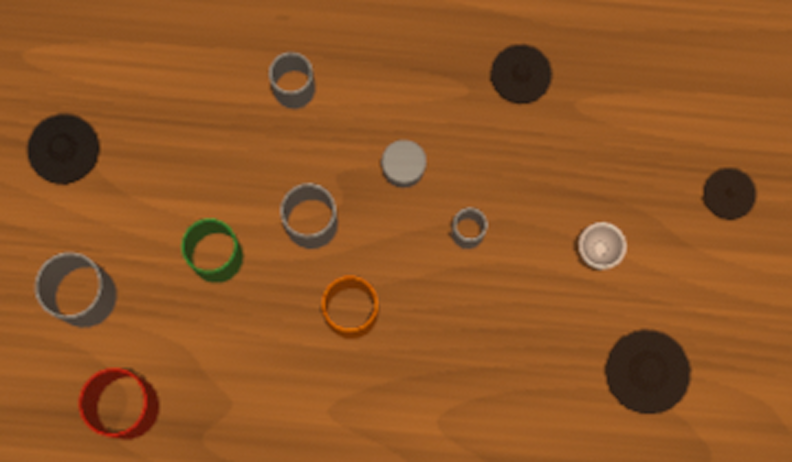

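The crop confirms the matches. Diameters of 65, 54, 44 and 34 mm identify the steel tubes A, B, C and D, and the discs measured about 79, 70, 60 and 49 mm, so they are a, b, c and d. The red, green and orange tubes are excluded. The present yaw clears all neighbours, so I move above the small tube D at (496,-76).

>>> {"api": "servo_tool", "payload": {
  "plan": [
    [0.0733,-0.1425,-0.017,0,0,0,1],
    [0.0733,-0.1425,-0.017,0,0,0,1],
    [0.0733,-0.1425,-0.017,0,0,0,1],
    [0.0733,-0.1425,-0.017,0,0,0,1],
    [0.0733,-0.1425,-0.017,0,0,0,1],
    [0.0733,-0.1425,-0.017,0,0,0,1],
    [0.0733,-0.1425,-0.017,0,0,0,1],
    [0.0733,-0.1425,-0.017,0,0,0,1],
    [0.0733,-0.1425,-0.017,0,0,0,1],
    [0.0733,-0.1425,-0.017,0,0,0,1],
    [0.0733,-0.1425,-0.017,0,0,0,1],
    [0.0733,-0.1425,-0.017,0,0,0,1],
    [0.0733,-0.1425,-0.017,0,0,0,1],
    [0.0733,-0.1425,-0.017,0,0,0,1],
    [0.0733,-0.1425,-0.017,0,0,0,1],
    [0.0733,-0.1425,-0.017,0,0,0,1],
    [0,0,0,0,0,0,1],
    [0,0,0,0,0,0,1]
  ]
}}

```text
clock: 2.35
position: [495.4, -75.9, 149.3]
ee_rot: [0.993, -0.117, -0.001, 0.0]
contact_force: [0.1, 0.1, 0.6]
gripper_width: 85.5
grasp_force: 0.0
```

```bash
cat >> h.py <<'E'
from scipy.spatial.transform import Rotation as R
def wcloud():
    """wrist picture and its world points"""
    s=arm.read_state();d=vision.get_image("wrist");K=d["K"];z=d["z_map"].astype(float)
    v,u=np.mgrid[:480,:640];x=(u-K[0,2])/K[0,0];y=(v-K[1,2])/K[1,1];r=np.hypot(x,y)+1e-9
    t=np.tan(np.minimum(r,1.5))/r
    c=np.stack([x*t*z,y*t*z,z],-1);M=d["mount"]
    W=(c@M[:3,:3].T+M[:3,3])@R.from_quat(s["ee_rot"]).as_matrix().T+s["position"]
    W[z<=0]=np.nan
    return s,d,W
def ring(W,c,rad,lo,hi):
    q=W[(np.hypot(W[...,0]-c[0],W[...,1]-c[1])<rad)&(W[...,2]>lo)&(W[...,2]<hi)]
    (cx,cy),r=cv2.minEnclosingCircle(q[:,:2].astype(np.float32))
    return round(cx,1),round(cy,1),round(2*r,1),len(q),q[:,2].max().round(1)
E
python3 - <<'E'
from h import *
s,d,W=wcloud();save("w1",d["image"]);print(s["position"],s["ee_rot"],d["mount"])
print("D",ring(W,(496,-76),26,40,52),"tin",ring(W,(557,-5),30,26,36),"cruc",ring(W,(490,-210),32,22,34),"B",ring(W,(490,83),36,60,72))
print("table",np.nanmedian(W[...,2][(np.hypot(W[...,0]-560,W[...,1]+100)<20)]))
E
```

```text
[495.41706785 -75.91238998 149.2637358 ] [ 9.93189783e-01 -1.16506022e-01 -6.33367054e-04  3.51436194e-05] [[ 3.02092153e-04 -9.48903679e-01 -3.15565708e-01  8.19562273e+01]
 [ 9.99999888e-01  4.01928967e-04 -2.51293960e-04  2.40166684e-01]
 [ 3.65288762e-04 -3.15565597e-01  9.48903694e-01 -1.41830650e+02]
 [ 0.00000000e+00  0.00000000e+00  0.00000000e+00  1.00000000e+00]]
D (495.4, -74.5, 34.1, 597, np.float64(46.4)) tin (556.8, -3.6, 44.9, 2620, np.float64(31.8)) cruc (490.5, -208.6, 48.2, 873, np.float64(27.7)) B (490.2, 84.0, 54.9, 880, np.float64(65.9))
table -0.7262629630472901
```

View pics/w1.png

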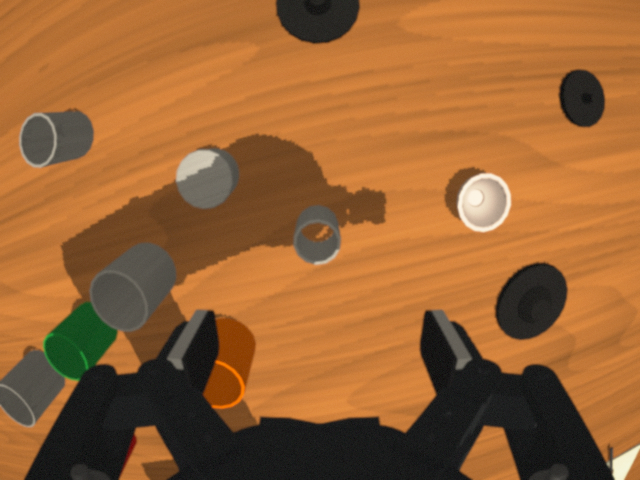

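The wrist view shows the small tube at (317,235) with the tin and crucible clear of the fingers. Both cameras agree within 1.5 mm. I descend 137 mm to TCP z≈13, nudge y by +1 mm, close and lift.

>>> {"api": "servo_tool", "payload": {
  "plan": [
    [0,0.004,-0.1,0,0,0,1],
    [0,0,-0.1,0,0,0,1],
    [0,0,-0.1,0,0,0,1],
    [0,0,-0.08,0,0,0,1],
    [0,0,-0.05,0,0,0,1],
    [0,0,-0.025,0,0,0,1],
    [0,0,0,0,0,0,1],
    [0,0,0,0,0,0,0.3],
    [0,0,0,0,0,0,0],
    [0,0,0,0,0,0,0],
    [0,0,0,0,0,0,0],
    [0,0,0,0,0,0,0],
    [0,0,0,0,0,0,0]
  ]
}}

```text
clock: 4.03
position: [496.4, -74.7, 14.0]
ee_rot: [0.993, -0.116, 0.001, -0.0]
contact_force: [-1.5, 1.7, 6.1]
gripper_width: 32.2
grasp_force: 59.2
```

```bash
python3 - <<'E'
from h import *
s,d,W=wcloud();print(s["position"],s["gripper_width"],s["grasp_force"],s["contact_force"])
for n,c in dict(a=(370,-264),c=(666,-116),d=(559,-337)).items(): print(n,ring(W,c,46,5,11),ring(W,c,46,17,23))
save("w2",d["image"])
E
```

```text
[496.37197232 -74.66808236  13.97060074] 32.18402021707367 59.19495351612568 [-1.50416143  1.74009516  6.05923968]
a (371.1, -262.8, 86.4, 3086, np.float64(11.0)) (372.5, -262.7, 28.2, 467, np.float64(20.5))Traceback (most recent call last):
  File "<stdin>", line 3, in <module>
  File "h.py", line 23, in ring
    return round(cx,1),round(cy,1),round(2*r,1),len(q),q[:,2].max().round(1)
                                                       ~~~~~~~~~~^^
    return umr_maximum(a, axis, None, out, keepdims, initial, where)
ValueError: zero-size array to reduction operation maximum which has no identity
```

>>> {"api": "servo_tool", "payload": {
  "plan": [
    [0,0,0.02,0,0,0,0],
    [0,0,0.05,0,0,0,0],
    [0,0,0.08,0,0,0,0],
    [0,0,0.1,0,0,0,0],
    [0,0,0.1,0,0,0,0],
    [0.03,-0.125,0.05,0,0,0,0],
    [0.03,-0.125,0,0,0,0,0],
    [0.03,-0.125,0,0,0,0,0],
    [0.03,-0.125,0,0,0,0,0],
    [0.03,-0.125,0,0,0,0,0],
    [0.03,-0.125,0,0,0,0,0],
    [0.03,-0.12,0,0,0,0,0],
    [0,0,0,0,0,0,0],
    [0,0,0,0,0,0,0]
  ]
}}

```text
clock: 5.82
position: [558.3, -335.3, 132.6]
ee_rot: [0.993, -0.116, -0.001, -0.0]
contact_force: [-0.2, 0.1, -0.8]
gripper_width: 32.4
grasp_force: 59.7
```

```bash
python3 - <<'E'
from h import *
s,d,W=wcloud();print(s["position"],s["gripper_width"],s["grasp_force"],s["contact_force"])
K=d["K"]
save("w2",d["image"]);np.save("W2.npy",W)
for n,c in dict(a=(371,-263),c=(666,-116),d=(559,-337)).items():
    for b in((5,11),(17,23)):
        try: print(n,ring(W,c,46,*b))
        except Exception: print(n,b,"-")
E
```

```text
[ 558.32498677 -335.3203076   132.62570996] 32.379569393638086 59.672866836190224 [-0.23468782  0.14871166 -0.7973298 ]
a (388.3, -277.6, 71.6, 1425, np.float64(11.0))
a (17, 23) -
c (666.9, -116.4, 64.9, 2529, np.float64(11.0))
c (667.0, -116.8, 13.5, 128, np.float64(21.0))
d (560.2, -337.3, 54.2, 3641, np.float64(11.0))
d (560.5, -337.0, 6.6, 67, np.float64(20.8))
```

View pics/w2.png

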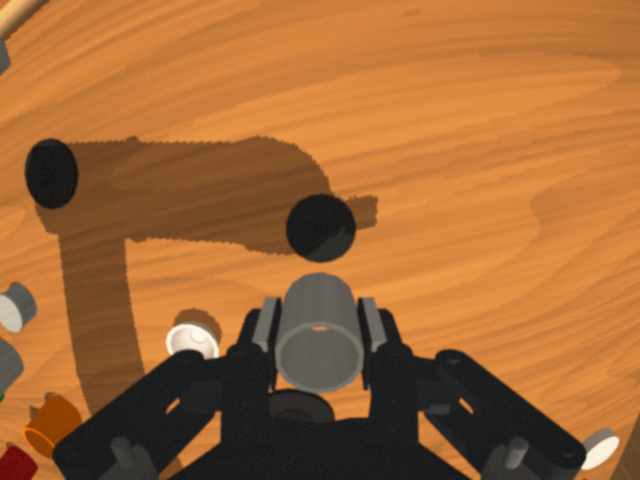

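The gripped small tube hangs over its base, which shows at (321,228). The base centre by wrist depth is (560,-337). I correct the offset and descend.

>>> {"api": "servo_tool", "payload": {
  "plan": [
    [0.008,-0.006,-0.08,0,0,0,0],
    [0,0,-0.1,0,0,0,0],
    [0,0,-0.08,0,0,0,0],
    [0,0,-0.05,0,0,0,0],
    [0,0,-0.03,0,0,0,0],
    [0,0,-0.015,0,0,0,0],
    [0,0,-0.006,0,0,0,0],
    [0,0,0,0,0,0,0],
    [0,0,0,0,0,0,0]
  ]
}}

```text
clock: 7.0
position: [561.7, -337.6, 25.5]
ee_rot: [0.993, -0.116, 0.0, 0.0]
contact_force: [-0.0, -0.2, 0.1]
gripper_width: 32.4
grasp_force: 59.7
```

>>> {"api": "servo_tool", "payload": {
  "plan": [
    [0,0,-0.005,0,0,0,0],
    [0,0,-0.003,0,0,0,0],
    [0,0,0,0,0,0,0]
  ]
}}

```text
clock: 7.38
position: [561.3, -337.5, 22.4]
ee_rot: [0.993, -0.116, -0.0, -0.0]
contact_force: [0.3, 0.0, -0.4]
gripper_width: 32.1
grasp_force: 59.7
```

>>> {"api": "servo_tool", "payload": {
  "plan": [
    [0,0,-0.002,0,0,0,0],
    [0,0,-0.001,0,0,0,0],
    [0,0,0,0,0,0,0]
  ]
}}

```text
clock: 7.75
position: [561.5, -337.5, 22.1]
ee_rot: [0.993, -0.116, 0.0, 0.0]
contact_force: [-2.2, 1.3, 2.8]
gripper_width: 32.3
grasp_force: 59.9
```

Contact is at z≈22, as expected. I release, rise and go to the medium tube C at about (631,116).

>>> {"api": "servo_tool", "payload": {
  "plan": [
    [0,0,0,0,0,0,0.6],
    [0,0,0,0,0,0,0.7],
    [0,0,0,0,0,0,1],
    [0,0,0.05,0,0,0,1],
    [0,0,0.1,0,0,0,1],
    [0,0,0.14,0,0,0,1],
    [0,0,0.14,0,0,0,1],
    [0.021,0.1375,0,0,0,0,1],
    [0.021,0.1375,0,0,0,0,1],
    [0.021,0.1375,0,0,0,0,1],
    [0.021,0.1375,0,0,0,0,1],
    [0.021,0.1375,0,0,0,0,1],
    [0.021,0.1375,0,0,0,0,1],
    [0.021,0.1375,0,0,0,0,1],
    [0.021,0.1375,0,0,0,0,1],
    [0.021,0.1375,0,0,0,0,1],
    [0.021,0.1375,0,0,0,0,1],
    [0.021,0.1375,0,0,0,0,1],
    [0,0,0,0,0,0,1],
    [0,0,0,0,0,0,1]
  ]
}}

```text
clock: 10.25
position: [630.6, 116.1, 151.3]
ee_rot: [0.993, -0.116, 0.0, -0.0]
contact_force: [0.6, -0.3, 0.6]
gripper_width: 85.4
grasp_force: 0.0
```

```bash
cat >> h.py <<'E'
def look(**t):
    s,d,W=wcloud();print(s["position"].round(1))
    for n,(c,rad,lo,hi) in t.items():
        try: print(n,ring(W,c,rad,lo,hi))
        except Exception: print(n,"-")
    return d
E
python3 - <<'E'
from h import *
look(C=((631,116),30,50,60),B=((490,83),36,60,72),c_=((667,-116.5),40,5,11),tin=((557,-4),30,26,36))
d=vision.get_image("top");z=d["z_map"].astype(float);K=d["K"];T=np.linalg.inv(d["world_to_cam"])
v,u=np.mgrid[:480,:640]
P=np.stack([(u-K[0,2])/K[0,0]*z,(v-K[1,2])/K[1,1]*z,z],-1)@T[:3,:3].T+T[:3,3]
print("small",ring(P,(560,-337),30,50,60))
a=vision.get_image("side")["image"]
save("chk1",np.hstack([cv2.resize(d["image"][170:280,420:520],(400,440)),cv2.resize(a[295:395,350:450],(400,440))]))
E
```

```text
[630.6 116.1 151.3]
C (630.6, 117.5, 44.3, 800, np.float64(56.1))
B (490.5, 84.8, 54.9, 767, np.float64(65.7))
c_ (666.6, -115.5, 65.5, 2695, np.float64(11.0))
tin (557.1, -3.0, 45.4, 1796, np.float64(31.4))
small (560.8, -337.7, 34.0, 61, np.float64(58.4))
```

View pics/chk1.png

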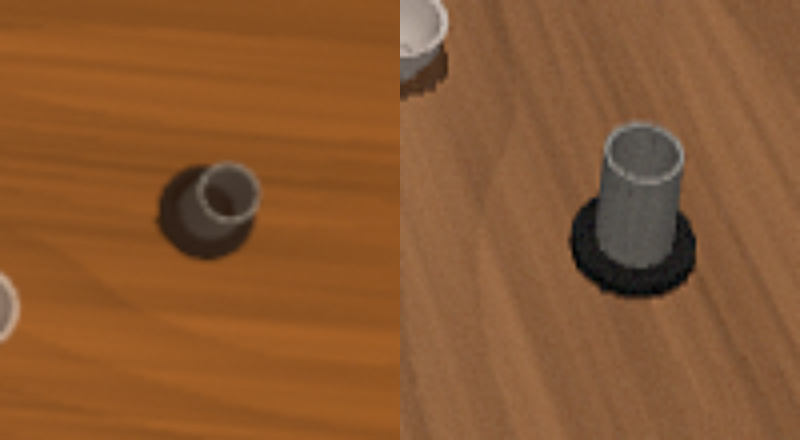

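The small tube stands upright, flat and centred on its base at (640,195) in the right-hand crop. Next is the medium tube: descend to z≈20, grip and lift.

>>> {"api": "servo_tool", "payload": {
  "plan": [
    [0,0.004,-0.1,0,0,0,1],
    [0,0,-0.12,0,0,0,1],
    [0,0,-0.1,0,0,0,1],
    [0,0,-0.07,0,0,0,1],
    [0,0,-0.035,0,0,0,1],
    [0,0,-0.012,0,0,0,1],
    [0,0,0,0,0,0,0.4],
    [0,0,0,0,0,0,0],
    [0,0,0,0,0,0,0],
    [0,0,0,0,0,0,0],
    [0,0,0,0,0,0,0],
    [0,0,0,0,0,0,0]
  ]
}}

```text
clock: 11.9
position: [631.5, 117.7, 20.9]
ee_rot: [0.993, -0.116, 0.001, -0.0]
contact_force: [-0.6, -0.3, 6.1]
gripper_width: 42.7
grasp_force: 61.2
```

>>> {"api": "servo_tool", "payload": {
  "plan": [
    [0,0,0.02,0,0,0,0],
    [0,0,0.05,0,0,0,0],
    [0,0,0.08,0,0,0,0],
    [0,0,0.1,0,0,0,0],
    [0,0,0.1,0,0,0,0],
    [0.02,-0.13,0.05,0,0,0,0],
    [0.02,-0.13,0,0,0,0,0],
    [0.02,-0.13,0,0,0,0,0],
    [0.02,-0.13,0,0,0,0,0],
    [0.02,-0.13,0,0,0,0,0],
    [0.02,-0.13,0,0,0,0,0],
    [0,0,0,0,0,0,0],
    [0,0,0,0,0,0,0]
  ]
}}

```text
clock: 13.52
position: [666.4, -116.3, 139.7]
ee_rot: [0.993, -0.116, -0.0, -0.0]
contact_force: [-0.6, 0.2, -1.1]
gripper_width: 42.8
grasp_force: 61.1
```

```bash
python3 - <<'E'
from h import *
d=look(c_=((667,-116),40,5,11),cone=((667,-116),40,17,23)); print(arm.read_state()["position"])
E
```

```text
[ 666.4 -116.3  139.7]
c_ (667.2, -116.1, 64.3, 4280, np.float64(11.0))
cone (667.4, -115.9, 13.2, 224, np.float64(20.7))
[ 666.51451111 -115.77355371  139.71099815]
```

>>> {"api": "servo_tool", "payload": {
  "plan": [
    [0.004,0,-0.08,0,0,0,0],
    [0,0,-0.1,0,0,0,0],
    [0,0,-0.08,0,0,0,0],
    [0,0,-0.05,0,0,0,0],
    [0,0,-0.03,0,0,0,0],
    [0,0,-0.015,0,0,0,0],
    [0,0,-0.006,0,0,0,0],
    [0,0,-0.004,0,0,0,0],
    [0,0,-0.003,0,0,0,0],
    [0,0,0,0,0,0,0],
    [0,0,0,0,0,0,0]
  ]
}}

```text
clock: 14.95
position: [668.0, -116.6, 29.3]
ee_rot: [0.993, -0.116, 0.0, 0.0]
contact_force: [-0.6, -0.5, -1.9]
gripper_width: 43.4
grasp_force: 61.1
```

>>> {"api": "servo_tool", "payload": {
  "plan": [
    [0,0,-0.003,0,0,0,0],
    [0,0,-0.001,0,0,0,0],
    [0,0,0,0,0,0,0]
  ]
}}

```text
clock: 15.32
position: [668.1, -116.6, 28.9]
ee_rot: [0.993, -0.116, 0.0, 0.0]
contact_force: [-3.1, -0.1, 5.3]
gripper_width: 43.2
grasp_force: 61.7
```

It landed at z≈29. I release, rise and go to the large steel tube B at about (490.4,84.6).

>>> {"api": "servo_tool", "payload": {
  "plan": [
    [0,0,0,0,0,0,0.7],
    [0,0,0,0,0,0,0.8],
    [0,0,0,0,0,0,1],
    [0,0,0.05,0,0,0,1],
    [0,0,0.1,0,0,0,1],
    [0,0,0.14,0,0,0,1],
    [0,0,0.14,0,0,0,1],
    [-0.0987,0.1118,0,0,0,0,1],
    [-0.0987,0.1118,0,0,0,0,1],
    [-0.0987,0.1118,0,0,0,0,1],
    [-0.0987,0.1118,0,0,0,0,1],
    [-0.0987,0.1118,0,0,0,0,1],
    [-0.0987,0.1118,0,0,0,0,1],
    [0,0,0,0,0,0,1],
    [0,0,0,0,0,0,1]
  ]
}}

```text
clock: 17.2
position: [490.8, 84.9, 158.0]
ee_rot: [0.993, -0.116, 0.001, -0.0]
contact_force: [0.5, -0.4, -0.0]
gripper_width: 85.7
grasp_force: 0.0
```

```bash
python3 - <<'E'
from h import *
d=look(B=((490,84),36,60,72),b=((542,345),44,5,11),bc=((542,345),44,17,23),med=((667,-116),30,60,68)); save("w3",d["image"])
a=vision.get_image("side")["image"]
save("chk2",np.hstack([cv2.resize(d["image"],(560,420)),cv2.resize(a[200:300,370:470],(240,240))[:, :,:].repeat(1,0) if 0 else cv2.copyMakeBorder(cv2.resize(a[200:300,370:470],(240,240)),0,180,0,0,0)]))
E
```

```text
[490.8  84.9 158. ]
B (490.2, 84.6, 54.3, 1098, np.float64(66.0))
b (542.8, 346.5, 75.2, 2403, np.float64(11.0))
bc (543.3, 345.7, 20.2, 213, np.float64(21.5))
med -
```

View pics/chk2.png

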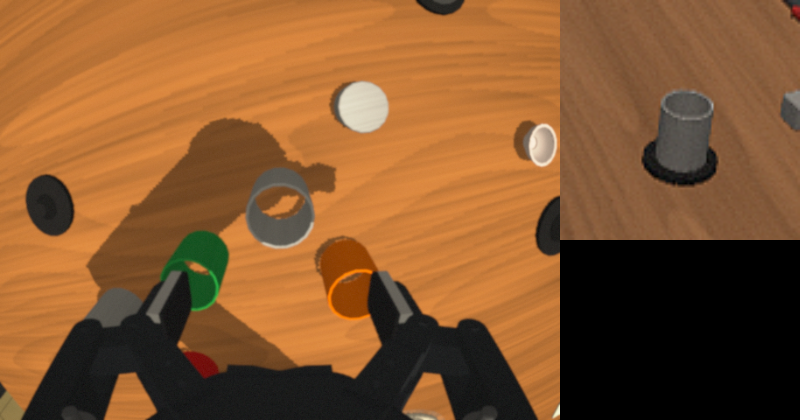

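The medium tube stands seated on its base in the side inset. In the wrist view the grey steel tube B is at (280,205), between the green and orange look-alikes, and the fingers clear both. I descend to z≈28 and grip.

>>> {"api": "servo_tool", "payload": {
  "plan": [
    [-0.002,0,-0.1,0,0,0,1],
    [0,0,-0.12,0,0,0,1],
    [0,0,-0.1,0,0,0,1],
    [0,0,-0.07,0,0,0,1],
    [0,0,-0.033,0,0,0,1],
    [0,0,-0.012,0,0,0,1],
    [0,0,0,0,0,0,0.5],
    [0,0,0,0,0,0,0],
    [0,0,0,0,0,0,0],
    [0,0,0,0,0,0,0],
    [0,0,0,0,0,0,0],
    [0,0,0,0,0,0,0]
  ]
}}

```text
clock: 18.8
position: [490.3, 84.9, 27.6]
ee_rot: [0.993, -0.116, 0.001, -0.0]
contact_force: [-0.6, -0.5, 7.0]
gripper_width: 52.9
grasp_force: 62.7
```

>>> {"api": "servo_tool", "payload": {
  "plan": [
    [0,0,0.02,0,0,0,0],
    [0,0,0.05,0,0,0,0],
    [0,0,0.08,0,0,0,0],
    [0,0,0.1,0,0,0,0],
    [0,0,0.1,0,0,0,0],
    [0.0252,0.1243,0.05,0,0,0,0],
    [0.0252,0.1243,0,0,0,0,0],
    [0.0252,0.1243,0,0,0,0,0],
    [0.0252,0.1243,0,0,0,0,0],
    [0.0252,0.1243,0,0,0,0,0],
    [0.0252,0.1243,0,0,0,0,0],
    [0.0252,0.1243,0,0,0,0,0],
    [0,0,0,0,0,0,0],
    [0,0,0,0,0,0,0]
  ]
}}

```text
clock: 20.55
position: [541.8, 345.2, 145.7]
ee_rot: [0.993, -0.116, -0.001, 0.001]
contact_force: [0.4, -1.0, -2.5]
gripper_width: 53.6
grasp_force: 63.5
```

```bash
python3 - <<'E'
from h import *
d=look(b=((543,346),44,5,11),bc=((543,346),44,17,23),A=((394,302),44,70,80),tube=((543,346),40,155,200))
E
```

```text
[541.8 345.2 145.7]
b (543.5, 346.8, 74.0, 4136, np.float64(11.0))
bc (543.5, 347.0, 20.9, 470, np.float64(21.1))
A (395.1, 303.3, 65.0, 224, np.float64(75.5))
tube (549.5, 344.4, 78.8, 17134, np.float64(200.0))
```

>>> {"api": "servo_tool", "payload": {
  "plan": [
    [0.004,0.005,-0.08,0,0,0,0],
    [0,0,-0.1,0,0,0,0],
    [0,0,-0.08,0,0,0,0],
    [0,0,-0.05,0,0,0,0],
    [0,0,-0.03,0,0,0,0],
    [0,0,-0.013,0,0,0,0],
    [0,0,-0.006,0,0,0,0],
    [0,0,-0.004,0,0,0,0],
    [0,0,-0.002,0,0,0,0],
    [0,0,0,0,0,0,0],
    [0,0,0,0,0,0,0]
  ]
}}

```text
clock: 21.98
position: [543.8, 347.3, 37.1]
ee_rot: [0.993, -0.116, 0.0, -0.0]
contact_force: [-1.3, -0.2, -1.6]
gripper_width: 53.4
grasp_force: 63.5
```

>>> {"api": "servo_tool", "payload": {
  "plan": [
    [0,0,-0.003,0,0,0,0],
    [0,0,-0.002,0,0,0,0],
    [0,0,0,0,0,0,0],
    [0,0,0,0,0,0,0]
  ]
}}

```text
clock: 22.48
position: [543.8, 347.3, 35.8]
ee_rot: [0.993, -0.116, 0.0, -0.0]
contact_force: [-2.2, -0.6, 1.5]
gripper_width: 53.3
grasp_force: 63.8
```

It landed. I release and go to the huge steel tube A at about (394.8,302.8).

>>> {"api": "servo_tool", "payload": {
  "plan": [
    [0,0,0,0,0,0,0.8],
    [0,0,0,0,0,0,1],
    [0,0,0,0,0,0,1],
    [0,0,0.05,0,0,0,1],
    [0,0,0.1,0,0,0,1],
    [0,0,0.13,0,0,0,1],
    [0,0,0.13,0,0,0,1],
    [-0.1,-0.03,0,0,0,0,1],
    [-0.1,-0.03,0,0,0,0,1],
    [-0.1,-0.03,0,0,0,0,1],
    [-0.1,-0.03,0,0,0,0,1],
    [-0.097,-0.028,0,0,0,0,1],
    [0,0,0,0,0,0,1],
    [0,0,0,0,0,0,1]
  ]
}}

```text
clock: 24.22
position: [395.3, 303.5, 159.5]
ee_rot: [0.993, -0.116, 0.001, -0.001]
contact_force: [-0.1, 0.9, -0.1]
gripper_width: 85.4
grasp_force: 0.0
```

```bash
python3 - <<'E'
from h import *
d=look(A=((394.8,303),40,70,80),red=((289,245),40,70,80),lar=((543,347),40,70,80))
a=vision.get_image("side")["image"]
save("chk3",np.hstack([cv2.resize(d["image"],(560,420)),cv2.copyMakeBorder(cv2.resize(a[110:210,260:360],(240,240)),0,180,0,0,0)]))
E
```

```text
[395.3 303.5 159.5]
A (394.1, 304.2, 64.8, 1351, np.float64(76.0))
red (289.2, 247.8, 64.2, 569, np.float64(75.8))
lar (543.4, 346.9, 54.5, 1024, np.float64(74.5))
```

View pics/chk3.png

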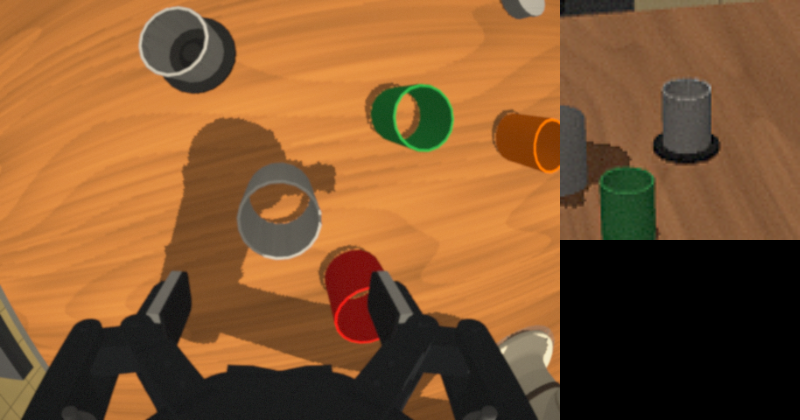

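The large tube is seated on its base at (185,48), and the inset shows it upright. The grey steel tube A is at (278,210) and the red look-alike at (358,295) is clear of the fingers. I descend to z≈37 and grip.

>>> {"api": "servo_tool", "payload": {
  "plan": [
    [-0.003,0.002,-0.1,0,0,0,1],
    [0,0,-0.1,0,0,0,1],
    [0,0,-0.1,0,0,0,1],
    [0,0,-0.06,0,0,0,1],
    [0,0,-0.035,0,0,0,1],
    [0,0,-0.013,0,0,0,1],
    [0,0,0,0,0,0,0.6],
    [0,0,0,0,0,0,0],
    [0,0,0,0,0,0,0],
    [0,0,0,0,0,0,0],
    [0,0,0,0,0,0,0],
    [0,0,0,0,0,0,0]
  ]
}}

```text
clock: 25.82
position: [394.3, 304.1, 37.0]
ee_rot: [0.993, -0.116, 0.001, -0.001]
contact_force: [-0.7, -0.1, 5.6]
gripper_width: 63.4
grasp_force: 66.3
```

>>> {"api": "servo_tool", "payload": {
  "plan": [
    [0,0,0.02,0,0,0,0],
    [0,0,0.05,0,0,0,0],
    [0,0,0.09,0,0,0,0],
    [0,0,0.12,0,0,0,0],
    [0,0,0.12,0,0,0,0],
    [0.03,-0.1,0.04,0,0,0,0],
    [0.03,-0.135,0,0,0,0,0],
    [0.03,-0.135,0,0,0,0,0],
    [0.03,-0.135,0,0,0,0,0],
    [0.03,-0.135,0,0,0,0,0],
    [0,-0.135,0,0,0,0,0],
    [0,-0.135,0,0,0,0,0],
    [0,-0.135,0,0,0,0,0],
    [0,-0.135,0,0,0,0,0],
    [-0.045,-0.135,0,0,0,0,0],
    [-0.045,-0.135,0,0,0,0,0],
    [-0.045,-0.135,0,0,0,0,0],
    [-0.045,-0.135,0,0,0,0,0],
    [-0.044,-0.135,0,0,0,0,0],
    [0,-0.035,0,0,0,0,0]
  ]
}}

```text
clock: 28.32
position: [369.7, -264.7, 167.2]
ee_rot: [0.993, -0.118, -0.001, -0.001]
contact_force: [-0.4, 0.6, -3.5]
gripper_width: 63.3
grasp_force: 67.0
```

>>> {"api": "servo_tool", "payload": {
  "plan": [
    [0,0,0,0,0,0,0],
    [0,0,0,0,0,0,0]
  ]
}}

```text
clock: 28.58
position: [371.5, -262.7, 167.8]
ee_rot: [0.993, -0.116, -0.0, -0.0]
contact_force: [-0.2, -0.5, -3.7]
gripper_width: 63.1
grasp_force: 67.0
```

```bash
python3 - <<'E'
from h import *
d=look(a=((372,-263),46,5,11),ac=((372,-263),46,17,22))
E
```

```text
[ 371.5 -262.7  167.8]
a (371.5, -264.4, 83.9, 3838, np.float64(11.0))
ac (372.4, -264.3, 27.1, 443, np.float64(20.9))
```

>>> {"api": "servo_tool", "payload": {
  "plan": [
    [0.002,-0.005,-0.08,0,0,0,0],
    [0,0,-0.1,0,0,0,0],
    [0,0,-0.1,0,0,0,0],
    [0,0,-0.06,0,0,0,0],
    [0,0,-0.035,0,0,0,0],
    [0,0,-0.016,0,0,0,0],
    [0,0,-0.008,0,0,0,0],
    [0,0,-0.005,0,0,0,0],
    [0,0,-0.003,0,0,0,0],
    [0,0,0,0,0,0,0],
    [0,0,0,0,0,0,0]
  ]
}}

```text
clock: 30.0
position: [372.3, -265.1, 46.1]
ee_rot: [0.993, -0.116, 0.0, 0.0]
contact_force: [0.6, 0.6, -3.9]
gripper_width: 63.3
grasp_force: 67.0
```

>>> {"api": "servo_tool", "payload": {
  "plan": [
    [0,0,-0.003,0,0,0,0],
    [0,0,-0.002,0,0,0,0],
    [0,0,0,0,0,0,0],
    [0,0,0,0,0,0,0]
  ]
}}

```text
clock: 30.5
position: [372.3, -265.1, 45.0]
ee_rot: [0.993, -0.116, 0.0, 0.0]
contact_force: [-2.1, 1.0, 5.8]
gripper_width: 63.6
grasp_force: 67.7
```

It landed. I release, rise and check everything.

>>> {"api": "servo_tool", "payload": {
  "plan": [
    [0,0,0,0,0,0,0.9],
    [0,0,0,0,0,0,1],
    [0,0,0,0,0,0,1],
    [0,0,0.05,0,0,0,1],
    [0,0,0.1,0,0,0,1],
    [0,0,0.14,0,0,0,1],
    [0,0,0.14,0,0,0,1],
    [0.05,0.1,0.1,0,0,0,1],
    [0.05,0.1,0,0,0,0,1],
    [0.05,0.1,0,0,0,0,1],
    [0,0,0,0,0,0,1],
    [0,0,0,0,0,0,1]
  ]
}}

```text
clock: 32.0
position: [416.9, -175.1, 203.2]
ee_rot: [0.993, -0.116, -0.0, 0.0]
contact_force: [0.6, 0.1, -0.2]
gripper_width: 85.4
grasp_force: 0.0
```

```bash
python3 - <<'E'
from h import *
look(huge=((372,-264),42,78,88),cruc=((490.5,-208.6),30,22,34),tin=((557,-3.5),30,26,36),med=((667.5,-116),30,58,68),small=((560.5,-337),30,48,58))
save("side9",vision.get_image("side")["image"][80:400,160:480].repeat(2,0)[:600].repeat(2,1))
E
```

```text
[ 416.9 -175.1  203.2]
huge (372.5, -265.2, 64.6, 945, np.float64(84.1))
cruc (490.1, -208.3, 47.6, 819, np.float64(27.3))
tin (557.6, -3.7, 47.0, 1430, np.float64(31.5))
med -
small (560.3, -337.1, 34.6, 423, np.float64(54.8))
```

View pics/side9.png

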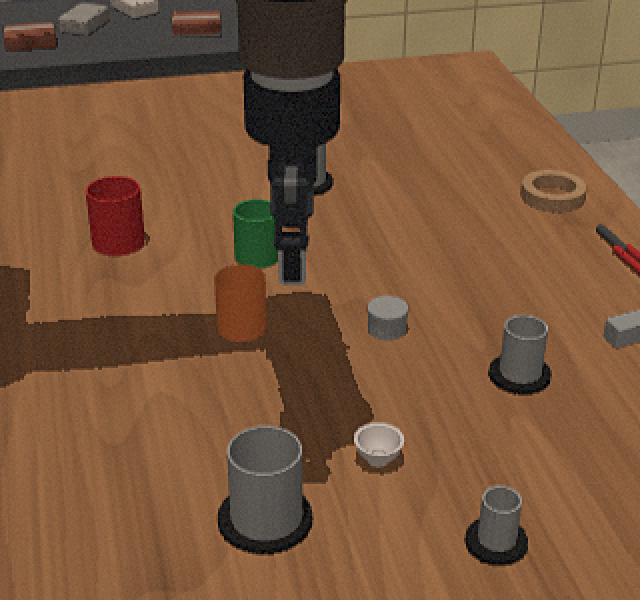

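The huge tube (265,490), the small (500,520) and the medium (525,350) are seated flat on their bases. The large was confirmed earlier and its base shows behind the arm. The tin, crucible and look-alikes have not moved.

```bash
python3 -c "
from bench import arm
print(arm.job_done())"
```

```text
the job is handed in; nothing more can be done
None
```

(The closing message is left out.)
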